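# Clamp a weld coupon and hold it down with the guarded lever

### The job

Get the square steel coupon in the hold-down fixture ready for tacking: slide the moving jaw shut until it presses the coupon firmly against the fixed jaw, and then flip the lever's safety catch all the way over by its thumb paddle. Then take the lever by its black grip, pull it fully home towards you so that the pad presses on the coupon, and finish while still holding it there with the gripper; leave the other loose things alone.

Things in the scene. Friction and masses are not known exactly. Their poses are not given: they have to be found in the camera images.
- fixture: Hold-down fixture bolted to the table, base plate 230 (x) x 330 (y) x 12 mm. Origin at table height under mid-bed; x away from the robot, y left, z up (turned up to 20 deg). (x, y, z) below are in this frame, mm. Fixed jaw: face at y=25, 27 high. Lever pivot (75,0,55) between cheeks 72 high. Catch post at (60,45), 112 high.
- coupon_centre (a point): Centre of the plain square steel coupon, 50x50x9 mm, loose on the bed between the jaws, a few mm short of the fixed jaw and up to 4 deg askew. Clamped, its centre is at (0,0,16.5) and it is square to the jaws.
- jaw_tab (a point): Point in the upright finger tab of the moving jaw (right of the bed), 17 mm below its top. Tab 26 (x) x 14 (y) mm, from 22 to 72 mm above the table, at x=-5, z=55. The slide plate under it is 24 high, the jaws 28. Axes as the fixture's. Only the raised lever nose, at y=-12 to 12, stands higher nearby.
- jaw (a joint): Travel of the moving jaw towards the fixed jaw (fixture +y), m: 0 open, 0.035 with the coupon clamped between both jaws; starts at 0 to 0.010. About 3 N of friction, no spring: it stays where it is left.
- catch_paddle (a point): Middle of the top face of the ribbed thumb paddle, 28 (x) x 26 mm, at the left end of the safety catch, a rocker pivoting about an x-wise pin through (72.5,45,100). The paddle is 75 mm from the pin: at first 37 deg above level, near (72.5,101,150), flipped 37 deg below level, near (72.5,108,59). Only the base plate is under it. Axes turn with the catch.
- catch (a joint): Angle of the safety catch, rad: at 0 (starts 0 to 0.1) its bar lies level across the front of the lever and blocks it. Pressing the paddle down raises the bar: clear of the lever beyond 1.05, stop at 1.3. It stays where it is left (friction, 1 to 2 N at the paddle). Flipped, the bar stands up at y=22 to 45, to 160 mm above the table.
- lever_grip (a point): Centre of the black roller grip on top of the lever: cylinder 32 mm in diameter, 30 mm long, axis along fixture y (flat ends left and right), on a 14 mm round shank. It swings at 160 mm about the pivot (75,0,55) in the plane y=0: at rest at (115,0,210), fully home at (35,0,210), nearer the robot.
- lever (a joint): Angle of the lever, rad: 0 at rest (leaning away from the robot), 0.5 fully home at its stop (pulled towards the robot), where its nose presses the pad on the coupon. A spring returns it when let go: the pull at the grip is about 2 N at first, 10 N fully home.
- pad: Round rubber pad, 24 mm across, on a sprung pin under the lever's nose; origin at the middle of its underside. Lever at rest: in the air over the bed, near (-10,0,55). Lever home: it presses on the middle of the coupon with about 12 N.
- spare_coupon_mid (a point): Bystander to be left alone: narrow dark steel coupon, 25x75x11, lying at the left front of the base plate (sizes in mm). Point on its axis 5 mm above its underside.
- hex_key_mid (a point): Bystander to be left alone: black L-shaped hex key, 34x114x9, lying on the table in front of the base plate (robot side) (sizes in mm). Point on its axis 5 mm above its underside.
- gas_cup_mid (a point): Bystander to be left alone: pink ceramic gas cup, 17x47x17, lying on the table behind the base plate (sizes in mm). Point on its axis 5 mm above its underside.
- magnet_mid (a point): Bystander to be left alone: welding magnet, an orange-red core between two steel plates, 24x46x66, standing on the table to the right of the base plate (sizes in mm). Point on its axis 5 mm above its underside.
Things that resemble listed ones, but are neither listed nor needed, are in the scene too. Leave any brown look-alike of the part that bears coupon_centre alone.

How it is judged:
By the outcome, as a careful person would: the job done as asked, in the order asked, and still so for the second after the job is handed in, while the arm keeps its last pose, push and grip.
It also fails if it takes over 58 s, if anything falls off the work surface, if the arm or the gripper's body presses on something with over 40 N, if the wrist force passes 120 N, or if a joint passes its speed limit or range.

### The arm

A 7-joint arm with a two-finger parallel gripper is mounted at the origin on the work surface; the furniture and walls round the work are solid. World frame = base frame: x ahead of the robot, y to its left, z up, the work surface at z = 0. Lengths are in m, angles in rad, forces in N, time in s.
With the tool pointing down it reaches from about 0.425 to 0.875 m from the base axis. Payload 9.9 kg.
Tool frame: the origin (TCP) lies at the very end of the fingers, on their centre line; the grasp point (between the pads) lies 19 mm behind it (manip.grip_point_offset is the z of the grasp point in the tool frame, in m); z points along the fingers, y is the line along which they close (so a half turn about z gives the same grasp; the last joint's range is limited). The gripper opens to 85 mm and grips with 20 to 120 N. Pads are 22 mm wide; open, the fingers measure 114 mm over their backs; the gripper's body (76 mm by 85 mm) begins 54 mm behind the grasp point. The pads swing forward as they close: fully open they stand 13 mm farther back than shut.
Start: joints at [1.206, 0.576, 0.025, 1.437, -0.015, 1.129, -0.057], TCP at [0.187, -0.649, 0.231] pointing down, gripper open.
Joint ranges: [-2.76, 2.76], [-0.34, 2.15], [-1.52, 1.57], [0.19, 2.46], [-1.09, 4.23], [0.17, 1.99], [-2.82, 2.82]. Speed limits (rad/s): [2.22, 2.22, 3.01, 3.01, 3.14, 3.14, 3.14].

### API

Orientations are given as a unit quaternion [x, y, z, w].
In Python, from bench import manip gives the robot as it stands. The module is installed in compiled form; this text tells all that it offers.
- The arm moves only by the tool arm_command, never from a script. Its argument "series" is a list that holds one entry, the list of rows, each a list of 4 numbers: the shift along the tool's x, y, z in mm, then the turn about the tool's z in degrees. A call has 1 to 12 rows; each row shifts and turns the commanded pose from where the row before left it, along the tool's axes as they then stand; what a row does not reach is not made up. A row lasts 1/8 s, in which the tool goes at most 62.5 mm and 10.7 degrees, less where a joint would pass 70% of its speed; a pose out of reach is approached as far as the arm can. A call with a gripper value outside its range is refused whole. "fingers" is the closure in counts, from 0 (fully open) to 255 (shut), set as the call begins (left out, the last holds). The fingers move at their own pace and stop on an object; the grip force is fixed at half the most. Time passes only in rows, so rows that do not move let the fingers close. It gives the time, the measured TCP pose, the force, the opening and the grip force at its end, in the units of the state.
- manip.get_obs(): the state, without advancing time (a new reading comes with each control period).
- manip.grab_frame(name): name is "side" or "top" or "wrist"; returns the picture (420x560x3 uint8, red, green, blue); there is no depth.
- manip.camera_info(name): a dict with "K" (3x3 intrinsics, pixels), "R" (3x3) and "t" (3): a world point X has camera coordinates R X + t; the wrist camera has in their place "T_tool_cam" (4x4, takes a point from camera to tool coordinates, whose origin is the TCP and whose axes are the flange's). Camera axes: x right, y down, z forward; pixel columns grow to the right and rows downward; lengths in m; the calibration is good to about 2 mm. The wrist camera is an equidistant fisheye: a pixel r from the principal point sees the ray r / f radians off the axis. A picture is of the moment at which its call begins: read the wrist's pose just before it. camera_info takes no time and is no camera call.
- manip.finish_job(): hands the job in; it is judged then, once.
The state is a dict: "time_s": time; "joints": joint angles; "joint_vel": joint speeds; "effort": joint torques, N m; "eef_pos": TCP position; "tcp_rot": TCP orientation; "force": force on the tool from outside, world axes, zero at the start; "wrist_torque": the same for the moment, N m; "finger_gap": finger opening in m; "finger_force": force on a finger pad.
Only numpy, scipy, OpenCV 4.12 (cv2) and the standard library are available. Lean on these libraries where they do the work, as an engineer would, in place of code of your own. Each camera call takes 0.05 s, during which the arm holds its last target. There are 200 camera calls.

## Working session

There is one attempt and no reset: what is moved stays moved. The work goes in short steps, Python scripts to look and compute and a tool call to move; the robot and the scene stay as the last step left them, time stands still between calls to the robot, and variables do not carry over. Pictures are saved under pics/ and viewed, at most 10 in all, crops included, and the job is handed in when it is done.

Besides the shell and the picture viewer there is one more tool, called after "Call:" as name(argument=value, ...), one argument or row to a line, values as JSON. arm_command: Moves the arm, as the interface text tells. Its arguments: {"type":"object","properties":{"series":{"type":"array","items":{"type":"array","items":{"type":"array","items":{"type":"number"}}}},"fingers":{"type":"number"}},"required":["series"]}

```bash
mkdir -p pics; python3 - <<'E'
from bench import manip
import cv2
o=manip.get_obs(); print(o['time_s'],o['eef_pos'],o['tcp_rot'],o['finger_gap'],manip.grip_point_offset)
for n in('top','side'):
    cv2.imwrite(f'pics/{n}0.png',manip.grab_frame(n)[:,:,::-1]); c=manip.camera_info(n); print(n,c['K'],c['R'],c['t'],-c['R'].T@c['t'])
print(manip.camera_info('wrist'))
E
```

```text
0.0 [ 0.18696991 -0.64811655  0.23045082] [ 9.90151445e-01  1.39997966e-01 -1.52315910e-04 -8.13772687e-04] 0.08579631609955463 -0.0187
top [[455.07132362   0.         276.20254547]
 [  0.         455.07132362 205.05711848]
 [  0.           0.           1.        ]] [[ 3.03330255e-03 -9.99921975e-01 -1.21178979e-02]
 [-9.85832833e-01 -9.57892279e-04 -1.67728076e-01]
 [ 1.67703382e-01  1.24549916e-02 -9.85758819e-01]] [-0.02644469  0.52390059  1.25910349] [ 0.30540271 -0.04162291  1.32872476]
side [[442.98854449   0.         279.46985366]
 [  0.         442.98854449 206.80028102]
 [  0.           0.           1.        ]] [[-0.94375617 -0.33063276 -0.00250348]
 [-0.19753815  0.56989113 -0.79762321]
 [ 0.26514707 -0.75226729 -0.60315085]] [0.49843928 0.23344525 0.91798152] [0.27311938 0.72232945 0.74113052]
{'K': array([[325.1922621 ,   0.        , 275.71729301],
       [  0.        , 325.1922621 , 212.86288176],
       [  0.        ,   0.        ,   1.        ]]), 'T_tool_cam': array([[-1.67041562e-04, -9.63752287e-01, -2.66798617e-01,
         6.69576768e-02],
       [ 9.99999190e-01, -4.97570665e-04,  1.17127084e-03,
        -4.58997468e-04],
       [-1.26156611e-03, -2.66798205e-01,  9.63751589e-01,
        -1.42010894e-01],
       [ 0.00000000e+00,  0.00000000e+00,  0.00000000e+00,
         1.00000000e+00]])}
```

View pics/top0.png

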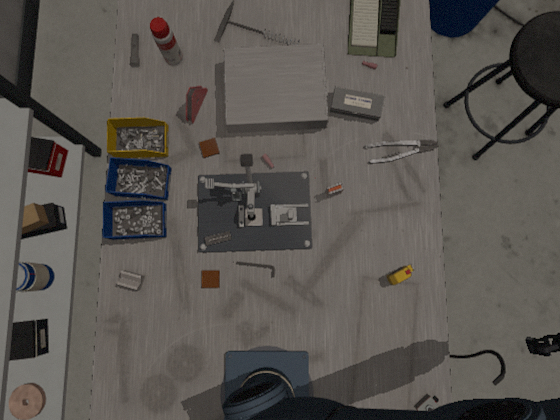

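View pics/side0.png

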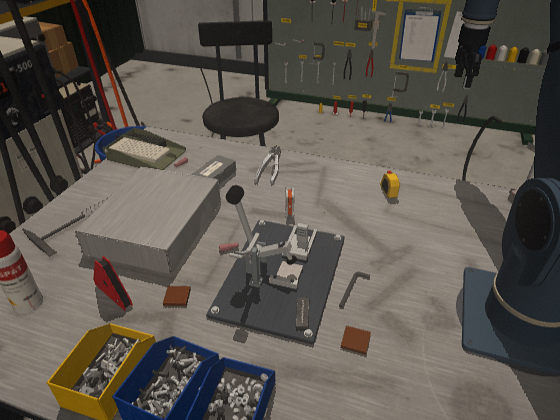

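```bash
cat >h.py <<'E'
import numpy as np,cv2
from bench import manip
def ray(n,px,z):
    c=manip.camera_info(n); R,t=c['R'],c['t']; o=-R.T@t
    d=R.T@np.linalg.inv(c['K'])@np.array([px[0],px[1],1.]); return o+d*(z-o[2])/d[2]
def proj(n,X):
    c=manip.camera_info(n); p=c['K']@(c['R']@np.asarray(X,float)+c['t']); return p[:2]/p[2]
E
python3 - <<'E'
from h import *
im=cv2.imread('pics/top0.png'); s=cv2.imread('pics/side0.png')
a=cv2.resize(im[145:260,190:320],None,fx=4.6,fy=4.6,interpolation=cv2.INTER_CUBIC)
b=cv2.resize(s[175:345,205:350],None,fx=3.1,fy=3.1,interpolation=cv2.INTER_CUBIC)
cv2.imwrite('pics/topc.png',a); cv2.imwrite('pics/sidec.png',cv2.convertScaleAbs(b,alpha=1.6))
g=im.max(2); m=((g<85)).astype(np.uint8)*255; m[:165]=0; m[258:]=0; m[:,:190]=0; m[:,320:]=0
m=cv2.morphologyEx(m,cv2.MORPH_OPEN,np.ones((5,5)))
n,l,st,_=cv2.connectedComponentsWithStats(m); k=1+st[1:,4].argmax(); print(st)
c=np.argwhere(l==k)[:,::-1].astype(np.float32)
P=np.array([ray('top',p,.012)[:2] for p in c],np.float32)
print(cv2.minAreaRect(P))
E
```

```text
[[     0      0    560    420 228178]
 [   245    165      5      5     25]
 [   190    172    122     81   6806]
 [   297    207     14     14    191]]Traceback (most recent call last):
  File "<stdin>", line 10, in <module>
  File "h.py", line 4, in ray
    c=manip.camera_info(n); R,t=c['R'],c['t']; o=-R.T@t
ValueError: time passes only in moves, steps and waits
```

View pics/topc.png

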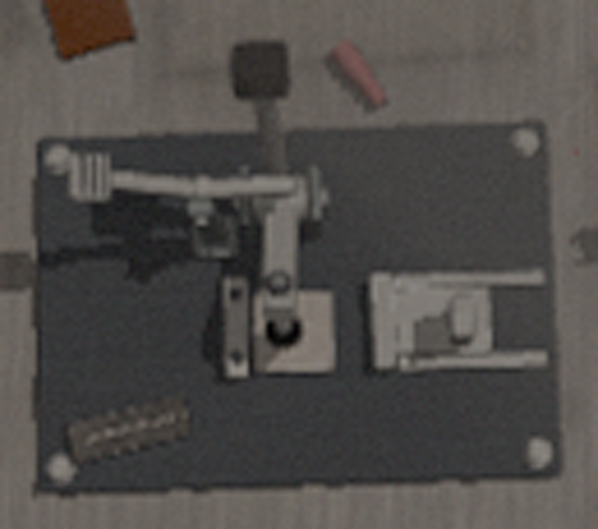

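View pics/sidec.png

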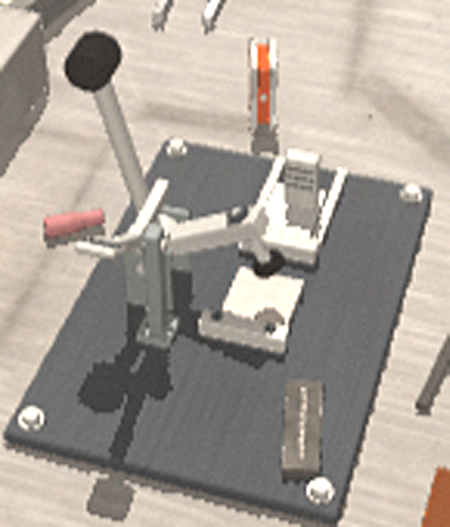

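```bash
cat >h.py <<'E'
import numpy as np,cv2
from bench import manip
C={n:manip.camera_info(n) for n in('top','side','wrist')}
def ray(n,px,z):
    c=C[n]; R,t=c['R'],c['t']; o=-R.T@t
    d=R.T@np.linalg.inv(c['K'])@np.array([px[0],px[1],1.]); return o+d*(z-o[2])/d[2]
def proj(n,X):
    c=C[n]; p=c['K']@(c['R']@np.asarray(X,float)+c['t']); return p[:2]/p[2]
E
python3 - <<'E'
from h import *
np.set_printoptions(precision=4,suppress=True)
T=lambda p,z: ray('top',(p[0]/4.6+190-.4,p[1]/4.6+145-.4),z)
cr=np.array([T(p,.012)[:2] for p in [(38,143),(545,122),(560,472),(35,492)]])
bo=np.array([T(p,.014)[:2] for p in [(59,158),(526,142),(540,453),(62,468)]])
S=lambda p,z: ray('side',(p[0]/3.1+205-.4,p[1]/3.1+175-.4),z)
bs=np.array([S(p,.014)[:2] for p in [(32,417),(177,147),(413,192),(320,490)]])
for q in(cr,bo,bs):
    print(q, q.mean(0),[np.linalg.norm(q[i]-q[i-1]) for i in range(4)])
    v=(q[0]-q[1]+q[3]-q[2]); print('yaw of +y',np.degrees(np.arctan2(-v[0],v[1])))
    w=(q[0]-q[3]+q[1]-q[2]); print('yaw of +x',np.degrees(np.arctan2(w[1],w[0])))
for n,p,z in [('grip',(260,70),.21),('tab',(463,318),.072),('paddle',(90,178),.15),('jawfaceL mid',(249,325),.027),('coupon',(293,332),.021),('jaw centre',(236,328),.027),('movjawface',(370,320),.028)]: print(n,T(p,z))
E
```

```text
[[ 0.6178  0.2083]
 [ 0.6318 -0.1194]
 [ 0.4061 -0.1268]
 [ 0.3928  0.203 ]] [0.5121 0.0413] [np.float64(0.2250343255455724), np.float64(0.32796756054177023), np.float64(0.2258057221192962), np.float64(0.3300743385658775)]
yaw of +y 2.36970704244063
yaw of +x 1.620012317569671
[[ 0.6074  0.194 ]
 [ 0.618  -0.1069]
 [ 0.4178 -0.1143]
 [ 0.4078  0.1861]] [0.5128 0.0397] [np.float64(0.1997914087606472), np.float64(0.3011370470203326), np.float64(0.20036279524935363), np.float64(0.3005237498149127)]
yaw of +y 1.9676466153125844
yaw of +x 2.1881756954904508
[[ 0.603   0.1934]
 [ 0.6148 -0.1074]
 [ 0.4143 -0.1161]
 [ 0.4033  0.1866]] [0.5088 0.0391] [np.float64(0.19978548442041913), np.float64(0.3010657164672492), np.float64(0.20066039519693563), np.float64(0.3028454128689075)]
yaw of +y 2.1592396707010564
yaw of +x 2.2209284026151948
grip [0.6122 0.0492 0.21  ]
tab [ 0.4947 -0.065   0.072 ]
paddle [0.5643 0.1514 0.15  ]
jawfaceL mid [0.4968 0.0687 0.027 ]
coupon [0.4933 0.0413 0.021 ]
jaw centre [0.4949 0.0768 0.027 ]
movjawface [ 0.5    -0.0074  0.028 ]
```

Top view: plate corners (38,143)…(560,472) in the crop, tab at (463,318), grip at (260,70), paddle at (90,178), with the fixed jaw to the left of the coupon. Side view confirms the layout. The fixture origin is at about (0.496, 0.044), yaw about 2.1°, and all features agree. I'll turn the tool so that tool x = fixture y and tool y = fixture x, then move near the tab.

Call:
arm_command(
  series=[
    [[0,0,0,-9.5],[0,0,0,-9.5],[0,0,0,-9.5],[0,0,0,-9.5],[0,0,0,-9.5],[0,0,0,-9.5],[0,0,0,-9.5],[0,0,0,-9.5]],
  ],
  fingers=255,
)

```text
time_s: 1.1
eef_pos: [0.1869, -0.6483, 0.2308]
tcp_rot: [0.692, 0.722, 0.0, -0.0]
force: [-0.6, 0.1, 0.0]
finger_gap: 0.0001
finger_force: 0.0
```

Call:
arm_command(
  series=[
    [[44,27,0,0],[44,27,0,0],[44,27,0,0],[44,27,0,0],[44,27,0,0],[44,27,0,0],[44,27,0,0],[44,27,0,0],[44,27,0,0],[44,27,0,0],[44,27,0,0],[0,0,0,0]],
  ],
)

```text
time_s: 2.6
eef_pos: [0.468, -0.1498, 0.2314]
tcp_rot: [0.692, 0.722, 0.001, -0.0]
force: [-0.9, 0.6, 0.1]
finger_gap: -0.0004
finger_force: 0.0
```

```bash
cat >>h.py <<'E'
YAW=np.radians(2.1); O=np.array([.4958,.044])
Rf=np.array([[np.cos(YAW),-np.sin(YAW)],[np.sin(YAW),np.cos(YAW)]])
def fix(p): p=np.asarray(p); return np.r_[(Rf.T@(p[:2]-O)),p[2]]*1000
def show():
    o=manip.get_obs(); q=o['tcp_rot']
    print(o['time_s'],'fix mm',fix(o['eef_pos']).round(1),'yaw',np.degrees(2*np.arctan2(q[1],q[0])).round(2),'F',o['force'].round(1),'gap',o['finger_gap'],o['finger_force'],'j',o['joints'].round(2)); return o
def snap(n,f,crop=None,k=1):
    im=manip.grab_frame(n)[:,:,::-1]; cv2.imwrite('pics/raw_'+f,im)
    if crop: im=im[crop[1]:crop[3],crop[0]:crop[2]]
    cv2.imwrite('pics/'+f,cv2.convertScaleAbs(cv2.resize(im,None,fx=k,fy=k,interpolation=cv2.INTER_CUBIC),alpha=1.4))
E
python3 - <<'E'
from h import *
show(); snap('wrist','w1.png')
E
```

```text
2.6 fix mm [ -34.9 -192.7  231.4] yaw 92.49 F [-0.9  0.6  0.1] gap -0.0004054789035311714 0.0 j [ 0.58  0.33 -0.48  1.9   0.18  0.96  0.05]
```

View pics/w1.png

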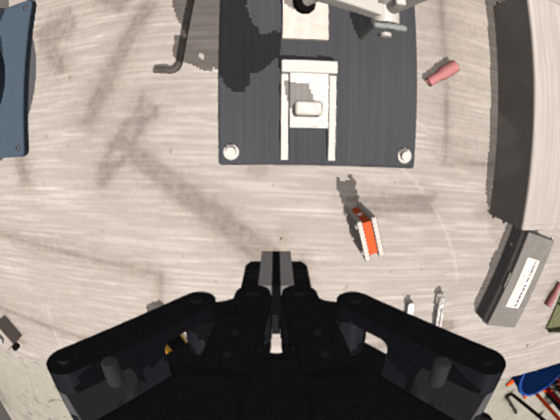

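The wrist view shows the tab top at (307,108), plate bolts at (231,152) and (404,156), and the magnet at (367,233), which is clear of the approach.

```bash
cat >>h.py <<'E'
from scipy.spatial.transform import Rotation as Ro
def wray(px,z,pos,q):
    c=C['wrist']; K=c['K']; d=np.array([px[0]-K[0,2],px[1]-K[1,2]]); r=np.hypot(*d); th=r/K[0,0]
    v=np.r_[d/r*np.sin(th),np.cos(th)]; T=c['T_tool_cam']; R=Ro.from_quat(q).as_matrix()
    o=np.asarray(pos)+R@T[:3,3]; v=R@T[:3,:3]@v; return o+v*(z-o[2])/v[2]
E
python3 - <<'E'
from h import *
o=manip.get_obs()
for n,p,z in [('tab',(307,108),.072),('boltL',(231,152),.014),('boltR',(404,156),.014),('mjaw face',(309,60),.028),('magnet',(367,233),.06)]:
    print(n,fix(wray(p,z,o['eef_pos'],o['tcp_rot'])).round(1))
E
```

```text
tab [  -8.5 -111.3   72. ]
boltL [ -86.6 -157.1   14. ]
boltR [ 112.1 -157.8   14. ]
mjaw face [ -2.5 -56.9  28. ]
magnet [  58.8 -235.7   60. ]
```

Call:
arm_command(
  series=[
    [[12,7,40,0],[13,7,40,0],[13,8,40,0],[13,7,40,0],[0,0,33,0],[0,0,0,0]],
  ],
)

```text
time_s: 3.4
eef_pos: [0.4913, -0.103, 0.0364]
tcp_rot: [0.694, 0.72, -0.002, -0.002]
force: [-0.1, -1.0, 1.2]
finger_gap: -0.0001
finger_force: 0.0
```

Call:
arm_command(
  series=[
    [[4,0,0,0],[4,0,0,0],[4,0,0,0],[4,0,0,0],[4,0,0,0],[4,0,0,0]],
  ],
)

```text
time_s: 4.15
eef_pos: [0.4926, -0.0784, 0.0385]
tcp_rot: [0.694, 0.72, -0.0, 0.0]
force: [0.0, -3.1, 3.3]
finger_gap: 0.0001
finger_force: 1.6
```

```bash
python3 -c "
from h import *
show()"
```

```text
4.15 fix mm [  -7.7 -122.2   38.5] yaw 92.06 F [ 0.  -3.1  3.3] gap 0.00013448105892155957 1.5632434096187353 j [ 0.29  0.61 -0.34  2.1   0.41  0.5  -0.31]
```

Call:
arm_command(
  series=[
    [[3,0,0,0],[3,0,0,0],[3,0,0,0],[3,0,0,0],[3,0,0,0],[0,0,0,0]],
  ],
)

```text
time_s: 4.9
eef_pos: [0.4919, -0.0624, 0.0382]
tcp_rot: [0.694, 0.72, 0.0, -0.0]
force: [-0.1, -0.3, -0.3]
finger_gap: -0.0
finger_force: 0.1
```

Call:
arm_command(
  series=[
    [[2,0,0,0],[2,0,0,0],[0,0,0,0]],
  ],
)

```text
time_s: 5.28
eef_pos: [0.4917, -0.0588, 0.0382]
tcp_rot: [0.694, 0.72, 0.0, -0.0]
force: [0.1, -0.9, -0.3]
finger_gap: 0.0002
finger_force: 0.8
```

Call:
arm_command(
  series=[
    [[2,0,0,0],[0,0,0,0]],
  ],
)

```text
time_s: 5.52
eef_pos: [0.4917, -0.0568, 0.0382]
tcp_rot: [0.694, 0.72, 0.0, -0.0]
force: [0.0, -1.4, -1.4]
finger_gap: -0.0006
finger_force: 0.9
```

Call:
arm_command(
  series=[
    [[2,0,0,0],[2,0,0,0]],
  ],
)

```text
time_s: 5.78
eef_pos: [0.4915, -0.0532, 0.0382]
tcp_rot: [0.694, 0.72, -0.0, 0.0]
force: [0.6, -2.8, -2.3]
finger_gap: 0.0003
finger_force: 2.0
```

Call:
arm_command(
  series=[
    [[2,0,0,0],[2,0,0,0]],
  ],
)

```text
time_s: 6.02
eef_pos: [0.4914, -0.053, 0.0383]
tcp_rot: [0.695, 0.719, -0.002, 0.001]
force: [3.4, -23.8, -1.4]
finger_gap: 0.0003
finger_force: 11.6
```

```bash
python3 - <<'E'
from h import *
show(); snap('side','s2.png',(205,175,350,345),3.1)
E
```

```text
6.025 fix mm [ -8.  -96.8  38.3] yaw 91.88 F [  3.4 -23.8  -1.4] gap 0.0003206174888229422 11.615959256887436 j [ 0.23  0.6  -0.32  2.11  0.4   0.49 -0.37]
```

View pics/s2.png

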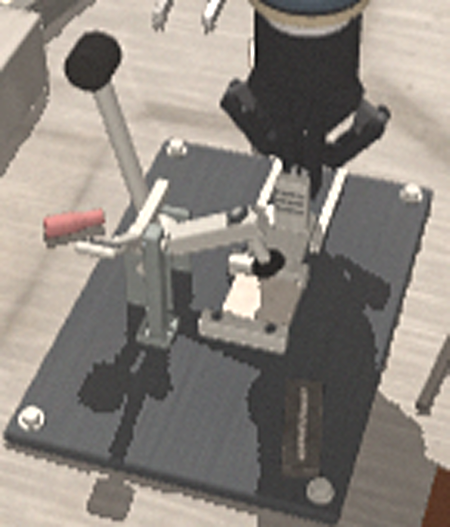

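Side crop: the jaw has reached the coupon (242,297) and it sits against the fixed jaw; the force rose sharply to 24 N. I'll add a slight extra press, then back off.

Call:
arm_command(
  series=[
    [[0.6,0,0,0],[0,0,0,0]],
  ],
)

```text
time_s: 6.32
eef_pos: [0.4914, -0.0531, 0.0383]
tcp_rot: [0.696, 0.718, -0.002, 0.002]
force: [2.2, -20.5, -2.3]
finger_gap: -0.0
finger_force: 10.2
```

Call:
arm_command(
  series=[
    [[-10,0,0,0],[-15,0,0,0],[0,0,0,0]],
  ],
)

```text
time_s: 6.7
eef_pos: [0.4921, -0.0744, 0.0382]
tcp_rot: [0.695, 0.719, -0.0, -0.0]
force: [-0.1, 1.0, -0.7]
finger_gap: -0.0002
finger_force: 0.0
```

Call:
arm_command(
  series=[
    [[0,0,-50,0],[0,0,-50,0],[0,0,-50,0],[0,0,-50,0],[0,0,0,0]],
  ],
)

```text
time_s: 7.32
eef_pos: [0.4942, -0.0727, 0.2418]
tcp_rot: [0.694, 0.72, 0.002, 0.003]
force: [0.7, 0.2, -0.5]
finger_gap: -0.0001
finger_force: 0.0
```

```bash
python3 - <<'E'
from h import *
show(); snap('wrist','w3.png')
E
```

```text
7.325 fix mm [  -5.8 -116.5  241.8] yaw 92.12 F [ 0.7  0.2 -0.5] gap -0.00010898174604245868 0.0 j [ 0.43  0.33 -0.5   1.87  0.19  0.98 -0.12]
```

View pics/w3.png

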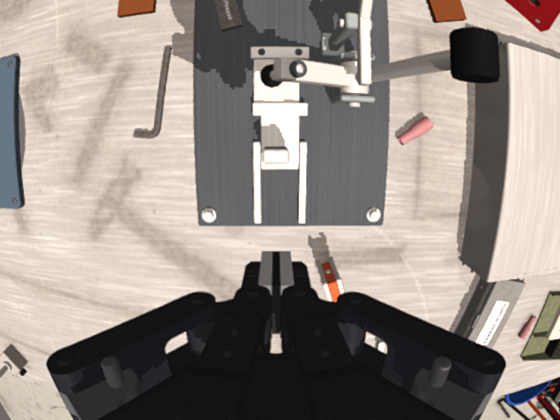

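Wrist view: the coupon (277,88) fills the gap between the jaws and sits square. The lever grip is at (474,55). Next I'll go over to the paddle.

Call:
arm_command(
  series=[
    [[0,0,-40,0],[46,0,0,0],[46,0,0,0],[46,0,0,0],[46,0,0,0],[46,0,0,0],[0,39,0,0],[0,39,0,0],[0,0,40,0],[0,0,40,0],[0,0,25,0],[0,0,0,0]],
  ],
)

```text
time_s: 8.88
eef_pos: [0.5599, 0.1589, 0.1702]
tcp_rot: [0.694, 0.72, -0.003, -0.002]
force: [-0.3, 0.2, 0.4]
finger_gap: -0.0002
finger_force: 0.0
```

```bash
python3 - <<'E'
from h import *
show(); snap('wrist','w4.png')
E
```

```text
8.875 fix mm [ 68.2 112.4 170.2] yaw 92.14 F [-0.3  0.2  0.4] gap -0.00016217371969303745 0.0 j [-0.01  0.54 -0.53  1.75  0.32  0.94 -0.64]
```

View pics/w4.png

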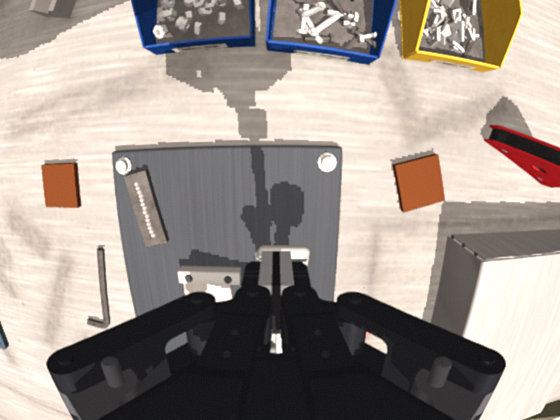

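Wrist view: the fingertips (276,255) are over the paddle, which spans columns 258–310, so it is about 4 mm further in +x. I'll shift and press down.

Call:
arm_command(
  series=[
    [[0,4,4,0],[0,0,8,0],[1,0,8,0],[1,0,8,0],[1,0,8,0],[1,0,8,0],[1,0,8,0],[0,0,8,0],[0,0,8,0],[0,0,8,0],[0,0,8,0],[0,0,8,0]],
  ],
)

```text
time_s: 10.42
eef_pos: [0.5657, 0.164, 0.0807]
tcp_rot: [0.694, 0.72, -0.0, 0.0]
force: [-0.2, -1.3, 1.8]
finger_gap: 0.0004
finger_force: 0.6
```

Call:
arm_command(
  series=[
    [[0,0,6,0],[0,0,4,0],[0,0,3,0],[0,0,0,0]],
  ],
)

```text
time_s: 10.92
eef_pos: [0.5656, 0.1644, 0.0681]
tcp_rot: [0.694, 0.72, -0.0, -0.0]
force: [0.4, -0.2, -0.4]
finger_gap: 0.0001
finger_force: 0.0
```

```bash
python3 - <<'E'
from h import *
show()
E
```

```text
10.925 fix mm [ 74.1 117.8  68.1] yaw 92.09 F [ 0.4 -0.2 -0.4] gap 0.00011713670041220135 0.0 j [-0.07  0.67 -0.46  1.84  0.42  0.74 -0.73]
```

Call:
arm_command(
  series=[
    [[0,0,4,0],[0,0,3,0],[0,0,2,0],[0,0,2,0]],
  ],
)

```text
time_s: 11.42
eef_pos: [0.5659, 0.1646, 0.0576]
tcp_rot: [0.694, 0.72, 0.0, 0.0]
force: [-3.4, -0.8, 11.9]
finger_gap: 0.0002
finger_force: 5.0
```

Call:
arm_command(
  series=[
    [[0,0,1.5,0],[0,0,1.5,0]],
  ],
)

```text
time_s: 11.68
eef_pos: [0.5665, 0.1657, 0.056]
tcp_rot: [0.694, 0.72, 0.002, 0.0]
force: [-4.3, 1.6, 20.7]
finger_gap: 0.0002
finger_force: 9.0
```

The catch hit its stop (21 N at z = 56 mm). I'll retreat, open the gripper, and check the catch and grip on the way.

Call:
arm_command(
  series=[
    [[2,0,-30,0],[0,0,-50,0],[0,0,-50,0],[0,0,-50,0],[0,0,-50,0],[0,0,0,0]],
  ],
  fingers=255,
)

```text
time_s: 12.42
eef_pos: [0.5671, 0.1674, 0.2882]
tcp_rot: [0.694, 0.72, 0.003, 0.002]
force: [0.1, 0.8, -1.2]
finger_gap: 0.0003
finger_force: 0.0
```

```bash
python3 - <<'E'
from h import *
show(); 
im=cv2.imread('pics/raw_w3.png'); g=(im.max(2)<45).astype(np.uint8); g[110:]=0; g[:,:400]=0
n,l,st,ct=cv2.connectedComponentsWithStats(g); k=1+st[1:,4].argmax(); print(st[k],ct[k])
x,y,w,h=st[k][:4]
q=[.694,.72,0.002,.003]; q=np.array(q)/np.linalg.norm(q)
print('grip w3',fix(wray(ct[k],.21,[.4942,-.0727,.2418],q)))
t=cv2.imread('pics/top0.png'); 
snap('side','s5.png',(185,155,350,345),3.1); snap('top','t5.png')
for nme,f in(('side','pics/raw_s5.png'),('top','pics/raw_t5.png')):
    im=cv2.imread(f); p=proj(nme,np.r_[O+Rf@[.115,0],.21]); print(nme,'exp grip',p)
    x,y=p.astype(int); g=(im.max(2)<50).astype(np.uint8); m=np.zeros_like(g); m[y-14:y+15,x-14:x+15]=1; g*=m
    n,l,st,ct=cv2.connectedComponentsWithStats(g); k=1+st[1:,4].argmax(); print(st[k],ct[k])
E
```

```text
12.425 fix mm [ 75.7 120.7 288.2] yaw 92.08 F [ 0.1  0.8 -1.2] gap 0.00027929356545016646 0.0 j [ 0.    0.44 -0.57  1.57  0.25  1.19 -0.58]
[ 450   27   50   57 2520] [474.48452381  55.32103175]
grip w3 [113.68017662   1.25798182 210.        ]
side exp grip [233.86527994 193.6504894 ]
[219 179  25  26 389] [232.56812339 189.41388175]
top exp grip [246.51861261 160.36645235]
[241 159  11   7  30] [244.23333333 163.33333333]
```

View pics/s5.png

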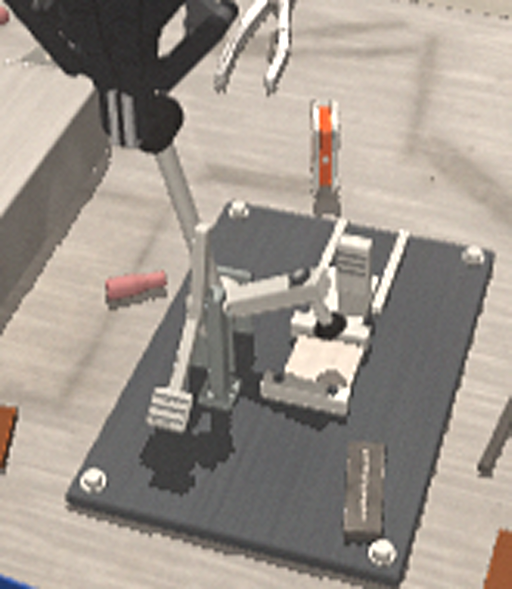

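Side crop: paddle down at (168,408), bar upright at (203,260), coupon clamped. The grip measures (114, 1, 210) mm. I'll move over it with the gripper open, descend and close.

Call:
arm_command(
  series=[
    [[-30,10,0,0],[-30,10,0,0],[-30,10,0,0],[-30,8,0,0],[0,0,0,0],[0,0,30,0],[0,0,30,0],[0,0,30,0],[0,0,7,0],[0,0,0,0]],
  ],
  fingers=0,
)

```text
time_s: 13.78
eef_pos: [0.6077, 0.0484, 0.187]
tcp_rot: [0.694, 0.72, -0.0, -0.001]
force: [-0.3, 0.4, 0.3]
finger_gap: 0.0855
finger_force: 0.0
```

```bash
python3 - <<'E'
from h import *
show()
E
```

```text
13.775 fix mm [111.9   0.3 187. ] yaw 92.13 F [-0.3  0.4  0.3] gap 0.08547445834770095 0.0 j [ 0.17  0.56 -0.52  1.66  0.31  1.01 -0.42]
```

Call:
arm_command(
  series=[
    [[0,2,-3,0],[0,0,0,0],[0,0,0,0],[0,0,0,0],[0,0,0,0],[0,0,0,0],[0,0,0,0],[0,0,0,0]],
  ],
  fingers=255,
)

```text
time_s: 14.78
eef_pos: [0.6105, 0.0479, 0.1911]
tcp_rot: [0.694, 0.72, 0.001, 0.001]
force: [0.1, -0.3, 7.1]
finger_gap: 0.0302
finger_force: 59.0
```

Call:
arm_command(
  series=[
    [[0,0,3,0],[0,0,0,0],[0,0,0,0]],
  ],
)

```text
time_s: 15.15
eef_pos: [0.6114, 0.048, 0.1907]
tcp_rot: [0.694, 0.72, 0.002, 0.002]
force: [-4.0, -2.5, 26.6]
finger_gap: 0.0306
finger_force: 61.3
```

Call:
arm_command(
  series=[
    [[0,0,-4,0],[0,0,0,0]],
  ],
)

```text
time_s: 15.4
eef_pos: [0.6102, 0.0479, 0.1912]
tcp_rot: [0.694, 0.72, 0.0, 0.0]
force: [1.4, -0.4, 0.0]
finger_gap: 0.0302
finger_force: 62.2
```

Call:
arm_command(
  series=[
    [[0,-5,-1.2,0],[0,-5,-1,0],[0,-5,-0.9,0],[0,-5,-0.7,0],[0,-5,-0.6,0],[0,-5,-0.4,0],[0,-5,-0.2,0],[0,-5,-0.1,0],[0,0,0,0]],
  ],
)

```text
time_s: 16.52
eef_pos: [0.5743, 0.0466, 0.1992]
tcp_rot: [0.694, 0.72, 0.004, 0.003]
force: [9.2, -0.7, 10.7]
finger_gap: 0.0305
finger_force: 59.4
```

Call:
arm_command(
  series=[
    [[0,-5,0.1,0],[0,-5,0.2,0],[0,-5,0.4,0],[0,-5,0.6,0],[0,0,0,0]],
  ],
)

```text
time_s: 17.15
eef_pos: [0.5545, 0.0459, 0.1983]
tcp_rot: [0.694, 0.72, 0.004, 0.004]
force: [7.5, -2.1, 16.3]
finger_gap: 0.0302
finger_force: 64.1
```

Call:
arm_command(
  series=[
    [[0,-5,0.7,0],[0,-5,0.9,0],[0,-4,1,0],[0,0,0,0]],
  ],
)

```text
time_s: 17.65
eef_pos: [0.5431, 0.0457, 0.1966]
tcp_rot: [0.694, 0.72, 0.006, 0.005]
force: [12.5, -3.6, 16.4]
finger_gap: 0.0304
finger_force: 64.5
```

```bash
python3 - <<'E'
from h import *
show()
E
```

```text
17.65 fix mm [ 4.730e+01 -1.000e-01  1.966e+02] yaw 92.04 F [12.5 -3.6 16.4] gap 0.0303739648207249 64.46420073509216 j [ 0.2   0.45 -0.54  1.83  0.29  0.92 -0.43]
```

Call:
arm_command(
  series=[
    [[0,-4,0,0],[0,-4,0.5,0],[0,0,0,0]],
  ],
)

```text
time_s: 18.02
eef_pos: [0.5344, 0.0454, 0.1959]
tcp_rot: [0.695, 0.719, 0.006, 0.005]
force: [12.0, -2.2, 17.9]
finger_gap: 0.0304
finger_force: 62.9
```

Call:
arm_command(
  series=[
    [[0,-3,0.5,0],[0,-3,0.5,0],[0,0,0,0]],
  ],
)

```text
time_s: 18.4
eef_pos: [0.5306, 0.0453, 0.1953]
tcp_rot: [0.695, 0.719, 0.008, 0.006]
force: [20.1, -2.3, 13.8]
finger_gap: 0.0299
finger_force: 62.1
```

```bash
python3 - <<'E'
from h import *
show()
E
```

```text
18.4 fix mm [ 34.8  -0.  195.3] yaw 92.01 F [20.1 -2.3 13.8] gap 0.029891350064734923 62.092986702919006 j [ 0.21  0.43 -0.55  1.87  0.28  0.9  -0.44]
```

Call:
arm_command(
  series=[
    [[0,-3,0,0],[0,0,0,0],[0,0,0,0]],
  ],
)

```text
time_s: 18.77
eef_pos: [0.5294, 0.0453, 0.1953]
tcp_rot: [0.695, 0.719, 0.009, 0.007]
force: [28.0, -1.7, 7.4]
finger_gap: 0.0301
finger_force: 61.4
```

```bash
python3 - <<'E'
from h import *
show(); snap('side','s6.png',(185,155,350,345),3.1)
E
```

```text
18.775 fix mm [ 33.6   0.  195.3] yaw 91.99 F [28.  -1.7  7.4] gap 0.0301103472300684 61.439688205718994 j [ 0.21  0.43 -0.55  1.87  0.28  0.9  -0.44]
```

View pics/s6.png

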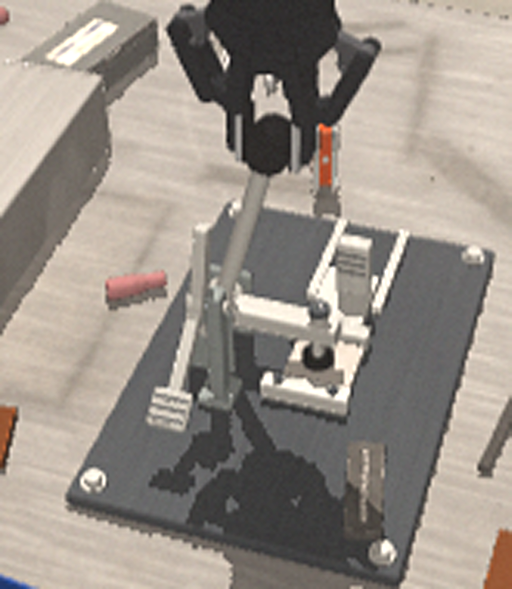

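Side crop: the grip is held at (268,143), the pad presses on the coupon at (318,358), the catch is still flipped at (168,408), and the jaw is shut. The lever is hard on its stop (only 1.2 mm moved for a 3 mm command, force up to 28 N), so I'm handing in.

```bash
python3 -c "
from bench import manip
print(manip.finish_job())"
```

```text
the job is handed in; nothing more can be done
None
```

The job is handed in at about 19 s with no verdict shown: the coupon is clamped, the catch is flipped to its stop, and the gripper is holding the lever fully home with the pad on the coupon; I did not touch the other loose items.

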